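Seat the frit in a chromatography column with the packing rod

TASK

Lift the packing rod off its rest, holding it by the middle, and slide its plain end partway into the mouth of the column, at least 40 mm. Let go, take hold of the rod again further back near its knob, and push on until the loose frit inside is driven fully home, pressing it with a steady push of about 13 N for a second without ever shoving harder than 24 N. Then let go and leave the rod in the column, its tip at the frit; do not knock the other things on the bench about.

Things in the scene. Friction and masses are not known exactly. Their poses are not given: they have to be found in the camera images.
- rod_centre (a point): Middle, on the axis, of the packing rod (loose, about 130 g): plain steel, 16 mm diameter, 230 mm long. Its x axis runs along the rod to the plain, slightly tapered tip (+115 mm); the other end (-101 to -115 mm) is a black knob of 22 mm diameter. It balances about 5 mm to the knob side. At the start it lies level on its rest, the axis 46 mm above the bench.
- rod_tip (a point): Centre of the rod's plain tip, same axes as rod_centre.
- rod_rest: Grey rod rest fixed to the bench: base plate 150 x 50 x 8 mm with two V-notched posts, each 12 mm wide, 62 mm to either side of its middle; origin at the centre of its underside, x along the rod.
- bore_mouth (a point): Centre of the column's open mouth, 60 mm above the bench; its x axis points level into the bore. The mouth is a funnel of 29 mm inner width that narrows over 8 mm to the 18 mm bore (1 mm clearance all round the rod). The rod, when let go partway in, stays in the bore with its tail drooping (about 0.03-0.06 rad) and wedges if pushed so: lift it into line.
- column: The column: a clear tube (30 mm outside, mouth collar 41 mm) lying level on a grey stand (70 mm wide, 10 mm thick at the foot) fixed to the bench, reaching 202 mm from the mouth along x; origin on the bench below the mouth, x into the bore.
- frit: White disc in the bore, 17 mm wide; origin at the centre of its face to the mouth, x as the column's. Starts 80-110 mm deep; slides in with about 4 N drag, never slides back by itself. Its seat is not measured: the face bottoms somewhere 125-147 mm deep, to be felt. There the push rises to about 6 N, then 4 N per further mm as a spring seal gives (hard stop after 6 mm; damped; it springs back).
- bottle_blue_cap: Bystander: glass bottle with blue screw cap, 56 mm wide, 104 mm tall, origin at its underside.
- small_bottle: Bystander: small white bottle, 31 mm wide, 66 mm tall, origin at its underside.
- tape: Bystander: roll of tape lying flat, 90 mm wide, 19 mm tall, origin at its underside.
- marker_a: Bystander: black marker pen lying down, 130 mm long, 16 mm high, origin at its underside.
- marker_b: Bystander: second black marker pen, the same.
- tube: Bystander: small plastic tube lying down, 46 mm long, 13 mm wide, origin at its underside.

How it is judged:
By the outcome, as a careful person would: the job done as asked, in the order asked, and still so for the second after the job is handed in, with the robot touching nothing.
It also fails if it takes over 61 s, if anything falls off the work surface, if the arm or the gripper's body presses on something with over 40 N, if the wrist force passes 120 N, or if a joint passes its speed limit or range.

ROBOT

A 6-joint arm with a two-finger parallel gripper is mounted at the origin on a cart in front of the work surface, level with it; the furniture and walls round the work are solid. World frame = base frame: x ahead of the robot, y to its left, z up, the work surface at z = 0. Lengths are in mm, angles in rad, forces in N, time in s.
With the tool pointing down it reaches from about 375 to 975 mm from the base axis. Payload 3.8 kg.
Tool frame: the origin (TCP) lies between the finger pads; the fingertips stand 22 mm ahead of it and the grasp point (between the pads) lies 3 mm ahead of it; z points along the fingers, y is the line along which they close (so a half turn about z gives the same grasp; the last joint's range is limited). The gripper opens to 88 mm and grips with 3 to 60 N. Pads are 18 mm wide; open, the fingers measure 123 mm over their backs; the gripper's body (75 mm by 187 mm) begins 45 mm behind the grasp point.
Start: joints at [-1.2, 0.264, 1.604, -0, 1.274, -0.037], TCP at [267.693, -619.644, 260.706] pointing down, gripper open.
Joint ranges: [-2.63, 2.63], [-0.94, 2.18], [0.31, 2.57], [-1.31, 4.45], [0, 2.66], [-2.55, 2.55]. Speed limits (rad/s): [2.57, 2.57, 3.14, 3.14, 3.14, 3.14].

INTERFACE

Orientations are given as a unit quaternion [x, y, z, w].
In Python, from workcell import ctrl gives the robot as it stands.
- The arm moves only by the shell command python3 -m creep 'ROWS'. ROWS is JSON, a list of rows, each a list of 7 numbers: the shift along the world's x, y, z in m, then the turn, a rotation vector about the world's x, y, z in degrees, then the finger opening in m, from 0 to 0.0881. A call has 1 to 10 rows; each row shifts and turns the commanded pose from where the row before left it; what a row does not reach is not made up. A row lasts 1/12 s, in which the tool goes at most 41.7 mm and 7.16 degrees, less where a joint would pass 70% of its speed; a pose out of reach is approached as far as the arm can. A call with a gripper value outside its range is refused whole. The fingers move at their own pace and stop on an object; the grip force is fixed at half the most. Time passes only in rows, so rows that do not move let the fingers close. It gives the time, the measured TCP pose, the force, the opening and the grip force at its end, in the units of the state.
- ctrl.sense(): the state, without advancing time (a new reading comes with each control period).
- ctrl.camera(name): name is "scene" or "side" or "wrist"; returns a dict with "pixels" (480x640x3 uint8, blue, green, red), "K" (3x3 intrinsics, pixels), "R" (3x3) and "t" (3): a world point X has camera coordinates R X + t; the wrist camera has in their place "mount" (4x4, takes a point from camera to tool coordinates, whose origin is the TCP and whose axes are the flange's). Camera axes: x right, y down, z forward; pixel columns grow to the right and rows downward; lengths in mm; the calibration is good to about 2 mm. A picture is of the moment at which its call begins: read the wrist's pose just before it. There is no depth.
- ctrl.close_job(): hands the job in; it is judged then, once.
The state is a dict: "time_s": time; "joints": joint angles; "dq": joint speeds; "tau": joint torques, N m; "tcp_pos": TCP position; "tcp_rot": TCP orientation; "contact_force": force on the tool from outside, world axes, zero at the start; "ft_torque": the same for the moment, N m; "opening": finger opening in mm; "gripper_force": force on a finger pad.
Only numpy, scipy, OpenCV 4.12 (cv2) and the standard library are available. Lean on these libraries where they do the work, as an engineer would, in place of code of your own. Each camera call takes 0.05 s, during which the arm holds its last target. There are 200 camera calls.

## Working session

There is one attempt and no reset: what is moved stays moved. The work goes in short steps, Python scripts to look and compute and a shell command to move; the robot and the scene stay as the last step left them, time stands still between calls to the robot, and variables do not carry over. Pictures are saved under pics/ and viewed, at most 10 in all, crops included, and the job is handed in when it is done.

```bash
mkdir -p pics; ls
python3 - <<'E'
from workcell import ctrl
import cv2,numpy as np
print(ctrl.sense())
for n in("scene","side"):
    c=ctrl.camera(n); cv2.imwrite(f"pics/{n}0.png",c["pixels"]); np.savez(f"pics/{n}0.npz",**{k:np.array(v) for k,v in c.items()})
    print(n,c["K"],c["R"],c["t"])
E
```

```text
pics
{'time_s': 0.0, 'joints': array([-1.19989333e+00,  2.64755745e-01,  1.60536715e+00,  1.01767481e-05,
        1.27370767e+00, -3.69241311e-02]), 'dq': array([-1.45512192e-03,  9.86406125e-05,  9.53828277e-04, -4.42486596e-04,
        4.62187862e-04, -2.11023536e-04]), 'tau': array([-6.60189253e-04, -5.02108955e+01, -3.56872952e+01,  7.28139840e-02,
        2.93213571e-02, -1.94170893e-04]), 'tcp_pos': array([ 267.46082787, -619.02625546,  259.38991018]), 'tcp_rot': array([ 9.79281259e-01,  2.02501764e-01, -1.81190390e-04, -1.10419880e-03]), 'contact_force': array([ 0.72694079, -0.15866787, -0.67554885]), 'ft_torque': array([ 0.02367947, -0.00620287, -0.05823339]), 'gripper_force': 0.0, 'opening': 88.18962759446248}
scene [[547.28119615   0.         324.73257612]
 [  0.         547.28119615 241.26372079]
 [  0.           0.           1.        ]] [[-0.66913923 -0.74311692  0.00547128]
 [-0.56303742  0.50215409 -0.65637652]
 [ 0.48501707 -0.44228781 -0.75441364]] [395.76503347 370.70899033 956.67253574]
side [[520.74383695   0.         317.71003918]
 [  0.         520.74383695 235.26792927]
 [  0.           0.           1.        ]] [[ 0.97224415 -0.23356303  0.01377048]
 [-0.19870248 -0.85533986 -0.4784465 ]
 [ 0.12352586  0.46243058 -0.87800872]] [-558.57692162  156.7742659   978.49155745]
```

View pics/scene0.png

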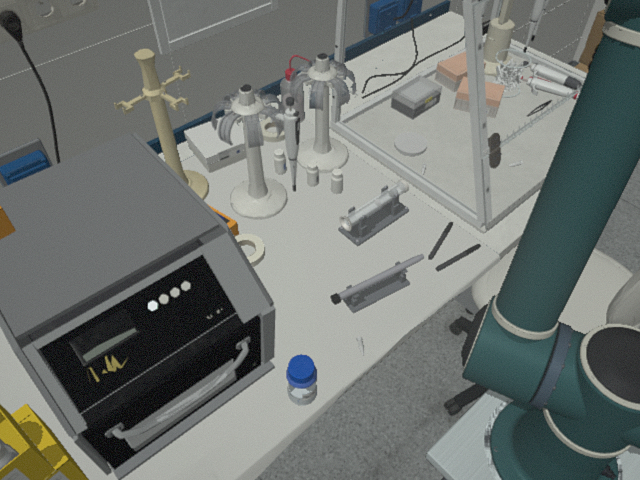

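View pics/side0.png

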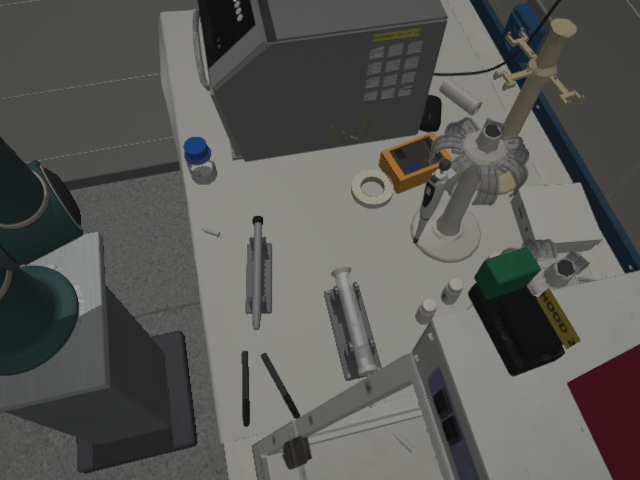

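Run:
```python
import cv2,numpy as np
a=cv2.imread("pics/scene0.png")[165:315,320:490]; b=cv2.imread("pics/side0.png")[205:385,235:390]
a=cv2.resize(a,None,fx=3.3,fy=3.3,interpolation=cv2.INTER_CUBIC)
b=cv2.resize(b,(int(155*3.3),int(180*3.3)),interpolation=cv2.INTER_CUBIC)
cv2.imwrite("pics/ca.png",a);cv2.imwrite("pics/cb.png",b)
```

```text
(no output)
```

View pics/ca.png

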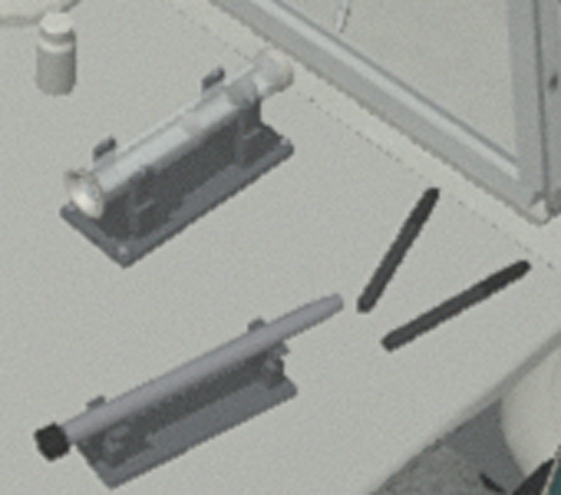

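View pics/cb.png

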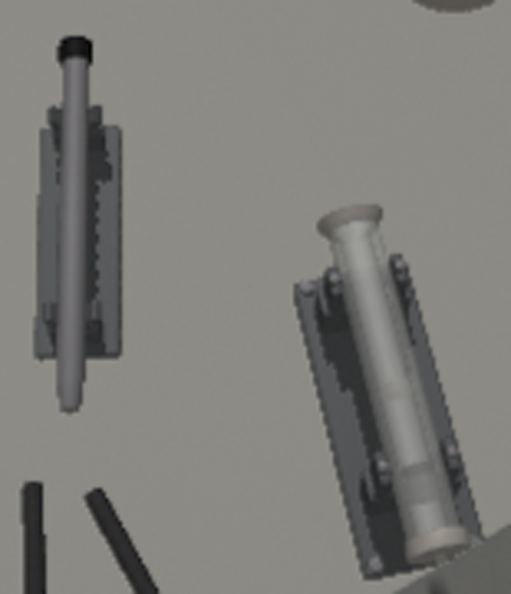

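```bash
cat > h.py <<'E'
import numpy as np,cv2
def load(n):
    d=np.load(f"pics/{n}.npz"); return d["K"],d["R"],d["t"]
def ray(cam,p):
    K,R,t=cam; d=R.T@np.linalg.inv(K)@np.array([*p,1.]); return -R.T@t,d/np.linalg.norm(d)
def plane(cam,p,z):
    o,d=ray(cam,p); return o+d*(z-o[2])/d[2]
def tri(*cps):
    A=np.zeros((3,3));b=np.zeros(3)
    for c,p in cps:
        o,d=ray(c,p);M=np.eye(3)-np.outer(d,d);A+=M;b+=M@o
    return np.linalg.solve(A,b)
E
python3 - <<'E'
from h import *
np.set_printoptions(precision=1,suppress=True)
s,d=load("scene0"),load("side0")
P=dict(mouth=((345.8,223.2),(341.1,270.2),60),far=((402.7,187.1),(368.3,370.2),60),knob=((334.5,299.2),(257.7,218),46),tip=((422.4,256.5),(256.2,328.6),46))
R={}
for k,(a,b,z) in P.items():
    R[k]=tri((s,a),(d,b)); print(k,R[k],plane(s,a,z),plane(d,b,z))
for a,b in(("mouth","far"),("knob","tip")):
    v=R[b]-R[a];print(np.linalg.norm(v),np.degrees(np.arctan2(v[1],v[0])),(R[a]+R[b])/2)
E
```

```text
mouth [600.  -68.2  61.6] [598.5 -69.8  60. ] [602.5 -66.3  60. ]
far [ 598.9 -256.5   55.2] [ 593.5 -252.7   60. ] [ 600.1 -256.6   60. ]
knob [470.3  85.2  49. ] [469.7  83.2  46. ] [472.1  88.1  46. ]
tip [ 427.2 -136.3   44.2] [ 425.3 -135.4   46. ] [ 428.4 -136.4   46. ]
188.408842635564 -90.35110954959644 [ 599.5 -162.4   58.4]
225.69754270716012 -100.98759539958827 [448.8 -25.5  46.6]
```

Run:
```python
from h import *
np.set_printoptions(precision=0,suppress=True)
s,d=load("scene0"),load("side0")
for n,p in dict(hoodcorner=(482,228),hoodmid=(400,170)).items(): print(n,plane(s,p,0))
for n,p in dict(corner=(262,450),mid=(420,360),cap=(196,146),box=(240,157),tape=(372,188),mk1=(246,352),mk2=(265,355),orange=(405,190)).items(): print(n,plane(d,p,0))
```

```text
hoodcorner [ 410. -342.    0.]
hoodmid [ 682. -348.    0.]
corner [ 399. -331.    0.]
mid [ 707. -247.    0.]
cap [371. 333.   0.]
box [463. 281.   0.]
tape [728. 134.   0.]
mk1 [ 401. -160.    0.]
mk2 [ 434. -173.    0.]
orange [796. 113.   0.]
```

```bash
python3 -m creep '[[0.003,0.041,0,0,0,5.5,0.088],[0.003,0.041,0,0,0,5.5,0.088],[0.003,0.041,0,0,0,5.5,0.088],[0.003,0.041,0,0,0,5.5,0.088],[0.003,0.041,0,0,0,5.5,0.088],[0.003,0.041,0,0,0,5.5,0.088],[0.005,0.041,0,0,0,5.5,0.088],[0.01,0.04,0,0,0,5.5,0.088],[0.015,0.038,0,0,0,5.5,0.088],[0.02,0.036,0,0,0,5.5,0.088]]'
```

```text
time_s: 0.93
tcp_pos: [334.7, -216.5, 260.4]
tcp_rot: [0.774, 0.633, -0.0, -0.0]
contact_force: [0.9, -0.9, -0.2]
opening: 88.1
gripper_force: 0.0
```

```bash
python3 -m creep '[[0.019,0.032,0,0,0,0,0.088],[0.019,0.032,0,0,0,0,0.088],[0.019,0.032,0,0,0,0,0.088],[0.019,0.032,0,0,0,0,0.088],[0.019,0.032,0,0,0,0,0.088],[0.019,0.031,0,0,0,0,0.088],[0,0,0,0,0,0,0.088],[0,0,0,0,0,0,0.088]]'
python3 - <<'E'
from workcell import ctrl
import cv2,numpy as np
s=ctrl.sense();c=ctrl.camera("wrist");cv2.imwrite("pics/w1.png",c["pixels"])
np.savez("pics/w1.npz",K=c["K"],M=c["mount"],p=s["tcp_pos"],q=s["tcp_rot"]);print(c["K"],c["mount"],s["tcp_pos"],s["tcp_rot"])
E
```

```text
time_s: 1.6
tcp_pos: [449.8, -26.1, 260.2]
tcp_rot: [0.774, 0.633, -0.001, -0.0]
contact_force: [0.4, 0.6, -0.6]
opening: 87.9
gripper_force: 0.0
[[338.04266604   0.         317.86874806]
 [  0.         338.04266604 236.12609262]
 [  0.           0.           1.        ]] [[ 6.21033316e-04 -9.58169569e-01 -2.86200440e-01  7.38860690e+01]
 [ 9.99999120e-01  2.59631093e-04  1.30070435e-03 -1.29931218e-01]
 [-1.17198879e-03 -2.86200996e-01  9.58168887e-01 -1.24882659e+02]
 [ 0.00000000e+00  0.00000000e+00  0.00000000e+00  1.00000000e+00]] [449.83545419 -26.10149343 260.19864242] [ 7.73750587e-01  6.33490001e-01 -5.50763740e-04 -3.80403842e-04]
```

View pics/w1.png

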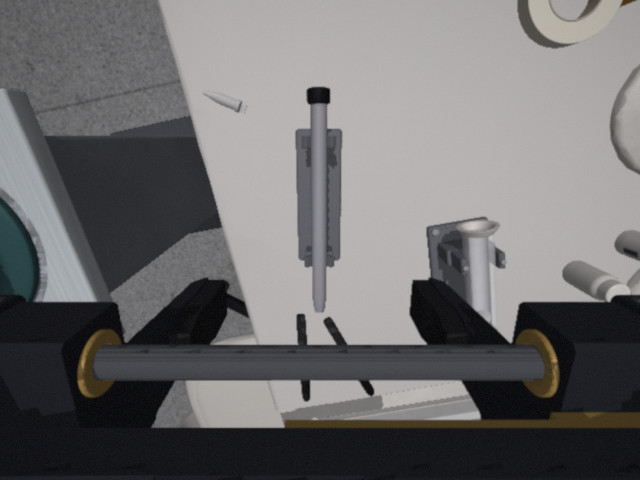

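```bash
cat >> h.py <<'E'
def wload(n):
    from scipy.spatial.transform import Rotation as Ro
    d=np.load(f"pics/{n}.npz"); Rt=Ro.from_quat(d["q"]).as_matrix(); M=d["M"]
    Rc=Rt@M[:3,:3]; o=Rt@M[:3,3]+d["p"]
    return d["K"],Rc.T,-Rc.T@o
E
python3 - <<'E'
from h import *
np.set_printoptions(precision=1,suppress=True)
s,d,w=load("scene0"),load("side0"),wload("w1")
g=cv2.imread("pics/w1.png").astype(int)
# rod edges per row by gradient
for r in range(110,300,20):
    row=cv2.GaussianBlur(g[r-2:r+3,295:345].mean((0,2)).astype(np.float32)[None],(3,1),0)[0]
    print(r,(row[8:42]).astype(int))
for n,p,z in (("knobtop",(318,90),46),("tip",(319.5,311),46),("mouth",(478,226),60)): print(n,plane(w,p,z))
print(tri((s,(345.8,223.2)),(d,(341.1,270.2)),(w,(478,226))),tri((s,(422.4,256.5)),(d,(256.2,328.6)),(w,(319.5,311))))
E
```

```text
110 [180 180 181 181 181 180 167 137 112 109 118 126 132 137 142 144 143 140
 136 131 123 115 110 121 149 173 180 180 180 181 181 180 180 180]
130 [113 113 113 113 113 112 108 100  99 107 117 125 131 137 142 145 143 140
 136 131 123 115 103  90  84  87  92  97 105 110 112 112 112 111]
150 [ 97  95  90  81  72  66  66  75  91 106 117 126 132 138 143 145 144 140
 136 131 124 115 102  84  70  65  64  65  65  67  74  84  94  99]
170 [100 100 100 100 100  99  97  94  97 107 117 126 133 139 143 145 144 141
 136 131 124 115 102  84  72  74  86  97 100  98  98  99 100 100]
190 [100  99  99  99  99  99  97  94  97 106 117 126 133 139 143 145 144 141
 137 131 124 114 101  83  72  75  87  97  99  99  99  99  99  99]
210 [ 98  98  99  98  98  98  97  95  96 105 116 126 134 139 143 145 144 142
 138 132 124 114 100  83  71  73  86  95  98  98  98  98  98  98]
230 [ 97  97  97  97  97  96  97  95  95 103 116 126 134 139 142 144 143 141
 137 131 123 113  99  81  72  78  89  95  96  96  97  97  97  97]
250 [ 96  94  88  80  76  74  74  75  82  98 113 125 133 137 139 141 141 140
 136 130 121 111  96  78  68  69  73  75  78  85  92  95  96  95]
270 [179 179 179 178 178 178 179 178 168 144 125 124 131 136 137 138 138 137
 134 128 119 111 118 147 171 178 179 178 179 179 179 179 179 179]
290 [178 178 178 178 178 178 178 177 167 142 122 121 129 133 135 135 136 135
 132 126 117 109 116 145 170 178 178 178 179 179 179 179 178 178]
knobtop [472.4  85.6  46. ]
tip [ 429.  -139.3   46. ]
mouth [603.5 -70.   60. ]
[600.7 -68.5  62.3] [ 427.9 -137.4   45.3]
```

Run:
```python
import cv2
a=cv2.imread("pics/w1.png")[200:320,410:530]
cv2.imwrite("pics/wc.png",cv2.resize(a,None,fx=4.5,fy=4.5,interpolation=cv2.INTER_CUBIC))
```

```text
(no output)
```

View pics/wc.png

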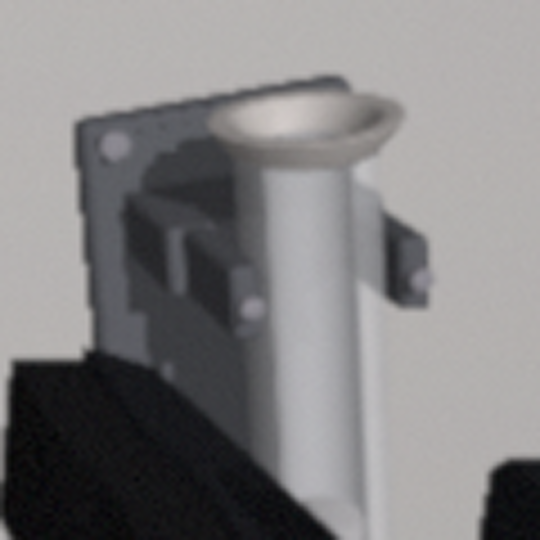

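Run:
```python
from h import *
np.set_printoptions(precision=1,suppress=True)
s,d,w=load("scene0"),load("side0"),wload("w1")
f=lambda p,o,k:(p[0]/k+o[0],p[1]/k+o[1])
ang=lambda v:np.degrees(np.arctan2(v[1],v[0]))
S=lambda p,z:plane(d,f(p,(235,205),3.3),z)
C=lambda p,z:plane(s,f(p,(320,165),3.3),z)
W=lambda p,z:plane(w,f(p,(410,200),4.5),z)
a,b=S((297,287),10),S((366,577),10);print("side edge",a,b,ang(b-a),np.linalg.norm(b-a))
a,b=C((125,262),5),C((292,150),5);print("scene edge",a,b,ang(b-a),np.linalg.norm(b-a))
a,b=C((62,212),5),C((125,262),5);print("front edge",a,b,ang(b-a),np.linalg.norm(b-a))
a,b=W((80,124),10),W((343,80),10);print("wrist front edge",a,b,ang(b-a),np.linalg.norm(b-a))
# tube silhouette midline in side view, z=60 : left/right edges
for y,l,r in((260,338,384),(420,382,434)): print(S(((l+r)/2,y),60))
# tube edges by wrist
for y,l,r in((180,236,358),(440,250,372)): print(W(((l+r)/2,y),60))
```

```text
side edge [569.1 -82.1  10. ] [ 565. -253.   10.] -91.37711004832202 170.97617894791446
scene edge [567.3 -81.2   5. ] [ 563.3 -249.9    5. ] -91.34429820504677 168.73071493544734
front edge [631.3 -80.5   5. ] [567.3 -81.2   5. ] -179.3895328719505 63.960616629886694
wrist front edge [568.2 -78.4  10. ] [634.7 -80.   10. ] -1.3557510974493978 66.52787113134538
[601.5 -94.2  60. ]
[ 602.1 -188.9   60. ]
[600.6 -84.3  60. ]
[ 599.7 -149.6   60. ]
```

```bash
python3 -m creep '[[0,0,-0.04,0,0,0.5,0.05],[0,0,-0.04,0,0,0,0.05],[0,0,-0.04,0,0,0,0.05],[0,0,-0.03,0,0,0,0.05],[0,0,-0.03,0,0,0,0.05],[0,0,-0.02,0,0,0,0.05],[0,0,-0.011,0,0,0,0.05],[0,0,0,0,0,0,0.05],[0,0,0,0,0,0,0.05]]'
```

```text
time_s: 2.4
tcp_pos: [449.4, -28.6, 49.8]
tcp_rot: [0.773, 0.635, -0.0, -0.0]
contact_force: [-0.2, -0.2, 0.4]
opening: 49.8
gripper_force: 0.0
```

```bash
python3 -m creep '[[0,0,0,0,0,0,0.02],[0,0,0,0,0,0,0.01],[0,0,0,0,0,0,0.0],[0,0,0,0,0,0,0.0],[0,0,0,0,0,0,0.0],[0,0,0,0,0,0,0.0],[0,0,0,0,0,0,0.0],[0,0,0,0,0,0,0.0]]'
```

```text
time_s: 3.07
tcp_pos: [450.1, -27.6, 50.3]
tcp_rot: [0.772, 0.635, 0.0, 0.0]
contact_force: [-0.9, 0.0, 5.7]
opening: 14.9
gripper_force: 29.0
```

```bash
python3 -m creep '[[0,0,0.015,0,0,0,0],[0,0,0.03,0,0,0,0],[0.015,0.01,0.025,0,0,1,0],[0.025,0.015,0,0,0,2,0],[0.025,0.015,0,0,0,2,0],[0.025,0.015,0,0,0,2,0],[0.025,0.015,0,0,0,1.5,0],[0.025,0.015,0,0,0,1.4,0],[0.015,0.012,0,0,0,0,0],[0,0,0,0,0,0,0]]'; python3 -m creep '[[0,0,-0.02,0,0,0,0],[0,0,-0.02,0,0,0,0],[0,0,-0.012,0,0,0,0],[0,0,0,0,0,0,0],[0,0,0,0,0,0,0],[0,0,0,0,0,0,0]]'
python3 - <<'E'
from workcell import ctrl
import cv2,numpy as np
s=ctrl.sense();print(s["tcp_pos"],s["contact_force"],s["ft_torque"])
c=ctrl.camera("wrist");cv2.imwrite("pics/w2.png",c["pixels"])
np.savez("pics/w2.npz",K=c["K"],M=c["mount"],p=s["tcp_pos"],q=s["tcp_rot"])
b=[]
for n in("scene","side"):
    c=ctrl.camera(n); cv2.imwrite(f"pics/{n}2.png",c["pixels"]); np.savez(f"pics/{n}2.npz",**{k:np.array(v) for k,v in c.items()})
a=cv2.imread("pics/scene2.png")[150:300,260:430]; b=cv2.imread("pics/side2.png")[160:320,270:430]
a=cv2.resize(a,(400,353),interpolation=cv2.INTER_CUBIC);b=cv2.resize(b,(400,400),interpolation=cv2.INTER_CUBIC)
o=np.zeros((400,800,3),np.uint8);o[:353,:400]=a;o[:,400:]=b;cv2.imwrite("pics/m2.png",o)
E
```

```text
time_s: 3.9
tcp_pos: [607.5, 71.5, 119.3]
tcp_rot: [0.714, 0.7, 0.001, 0.0]
contact_force: [0.2, 0.3, -0.8]
opening: 15.0
gripper_force: 29.7
time_s: 4.4
tcp_pos: [604.8, 69.1, 68.3]
tcp_rot: [0.715, 0.699, 0.0, 0.0]
contact_force: [0.5, 0.2, -1.8]
opening: 14.3
gripper_force: 29.7
[604.8336395   69.12366127  68.26383759] [ 0.53908691  0.155407   -1.79038943] [-0.02671191 -0.06861841  0.02488059]
```

View pics/m2.png

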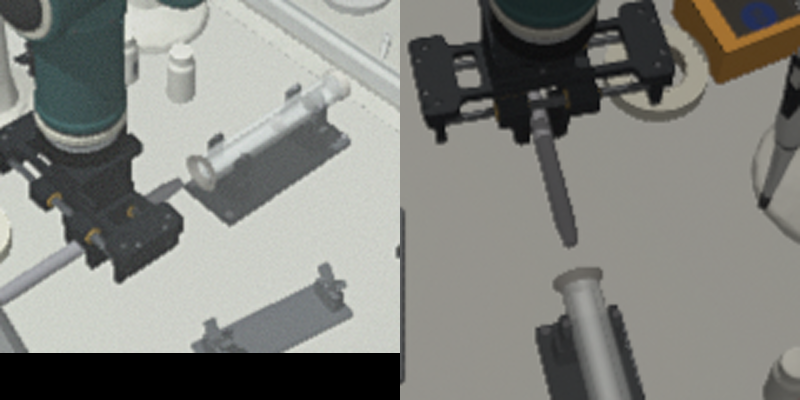

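Run:
```python
from h import *
np.set_printoptions(precision=1,suppress=True)
s,d,w=load("scene2"),load("side2"),wload("w2")
f=lambda p,o,k:(p[0]/k+o[0],p[1]/k+o[1])
t=f((181,185),(260,150),2.353),f((172,243),(270,160),2.5)
m=f((201,172),(260,150),2.353),f((178,279),(270,160),2.5)
print("tip",tri((s,t[0]),(d,t[1])),"mouth",tri((s,m[0]),(d,m[1])))
def proj(c,X): K,R,T=c; p=K@(R@X+T); return p[:2]/p[2]
X=np.array([607,178,63.])
for n,c,r in(("scene2",s,14),("w2",w,22)):
    u=proj(c,X);g=cv2.imread(f"pics/{n}.png");x,y=u.astype(int)
    sub=g[max(0,y-r):y+r,max(0,x-r):x+r].max(2)
    mk=(sub<50).astype(np.uint8);k,l,st,ce=cv2.connectedComponentsWithStats(mk)
    print(n,u,[(st[i].tolist(),ce[i]+[max(0,x-r),max(0,y-r)]) for i in range(1,k) if st[i][4]>15])
a=cv2.imread("pics/scene2.png")[240:320,200:300];b=cv2.imread("pics/w2.png")[0:300,220:420]
o=np.zeros((600,800,3),np.uint8);o[:320,:400]=cv2.resize(a,None,fx=4,fy=4);o[:,400:]=cv2.resize(b,(400,600));cv2.imwrite("pics/m3.png",o)
```

```text
tip [601.9 -41.8  61.9] mouth [601.  -69.5  59.4]
scene2 [255.5 278.7] []
w2 [317.3  27.4] [([0, 0, 44, 41, 1555], array([316.3,  22.2]))]
```

View pics/m3.png

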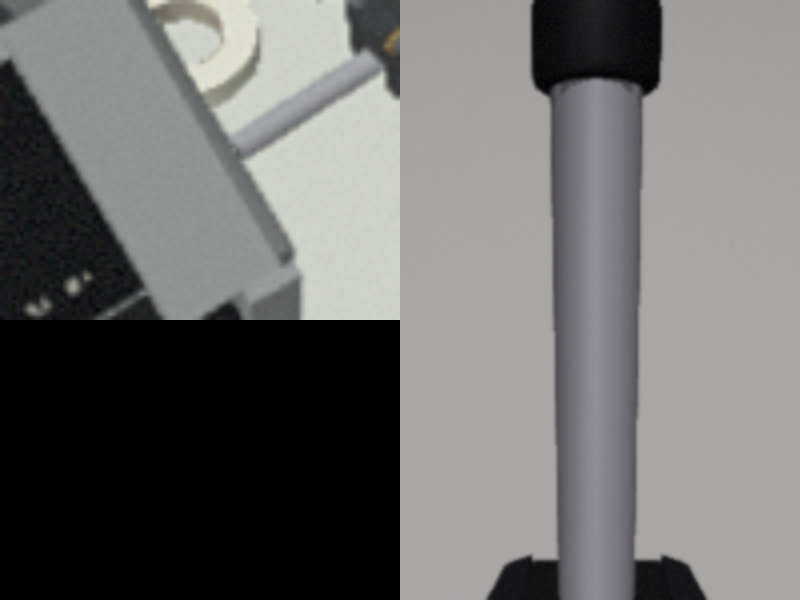

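Run:
```python
from h import *
np.set_printoptions(precision=2,suppress=True)
s,d,w=load("scene2"),load("side2"),wload("w2")
dw=np.load("pics/w2.npz");p,q=dw["p"],dw["q"]
yaw=2*np.arctan2(q[1],q[0]);u=np.array([np.cos(yaw),np.sin(yaw)]);n=np.array([-u[1],u[0],0])
g=cv2.cvtColor(cv2.imread("pics/scene2.png"),cv2.COLOR_BGR2GRAY).astype(np.float32)
def vp(px):
    o,dd=ray(s,px);X=o+dd*(n@(p-o))/(n@dd);return (X[:2]-p[:2])@u,X[2]
def proj(c,X): K,R,T=c; v=K@(R@X+T); return v[:2]/v[2]
# for each along-position, sample vertical profile in the axis plane normal in image
for a in(-118,-112,-108,-104,-98,-92,-50,-46,60,65,70,75,80,85,90):
    X=np.array([*(p[:2]+a*u),63.]);c=proj(s,X);t=proj(s,X+[*(u*5),0])-c;t/=np.linalg.norm(t);m=np.array([-t[1],t[0]])
    k=np.arange(-9,9.1,.5)
    # average along the axis a little
    v=np.mean([cv2.remap(g,(c[0]+j*t[0]+k*m[0]).astype(np.float32)[None],(c[1]+j*t[1]+k*m[1]).astype(np.float32)[None],cv2.INTER_LINEAR)[0] for j in(-1,0,1)],0)
    gr=np.gradient(v);i=np.argmin(gr);j=np.argmax(gr)
    mid=(k[i]+k[j])/2;print(a,c.round(0),"edges",k[i],k[j],"->",np.array(vp(c+mid*m)))
gw=cv2.cvtColor(cv2.imread("pics/w2.png"),cv2.COLOR_BGR2GRAY).astype(np.float32)
for r in(60,100,140,180,220,255):
    v=gw[r-3:r+4,285:350].mean(0);gr=np.abs(np.gradient(cv2.GaussianBlur(v[None],(5,1),0)[0]))
    h=len(gr)//2
    def sub(a,o): 
        i=np.argmax(a);sl=slice(max(0,i-2),i+3);return o+(np.arange(len(a))[sl]*a[sl]).sum()/a[sl].sum()
    l,rr=sub(gr[:h],285),sub(gr[h:],285+h)
    y=(r-236.1)/338.04;wd=rr-l
    Z=16*338.04/wd*1.003
    print(r,l,rr,"X %.1f z %.1f"%(73.9+Z*(-.2862-.9582*y),-124.9+Z*(.9582-.2862*y)))
```

```text
-118 [338. 226.] edges -9.0 -1.5 -> [-127.27   41.64]
-112 [336. 227.] edges -3.0 2.5 -> [-112.43   62.  ]
-108 [335. 228.] edges -2.5 2.5 -> [-108.   63.]
-104 [333. 229.] edges -2.5 3.0 -> [-103.58   64.  ]
-98 [331. 230.] edges -3.0 3.0 -> [-98.  63.]
-92 [329. 232.] edges -3.0 3.5 -> [-91.59  63.99]
-50 [315. 241.] edges 2.5 -1.0 -> [-48.88  65.92]
-46 [313. 242.] edges 8.0 5.5 -> [-36.23  88.81]
60 [274. 267.] edges -4.0 3.5 -> [59.72 62.06]
65 [272. 268.] edges -4.0 3.5 -> [64.73 62.06]
70 [271. 269.] edges -4.0 3.5 -> [69.73 62.06]
75 [269. 270.] edges -4.0 3.5 -> [74.73 62.07]
80 [267. 271.] edges -4.0 3.5 -> [79.74 62.07]
85 [265. 273.] edges -4.0 3.5 -> [84.74 62.07]
90 [263. 274.] edges -4.0 3.5 -> [89.75 62.07]
60 294.81401301987694 340.9860367917373 X 98.9 z 5.2
100 295.01139014917914 339.9802262288044 X 85.9 z 4.6
140 295.7902918626877 339.8762893160057 X 72.2 z 3.0
180 296.7954201052161 339.0139505082789 X 57.6 z 4.3
220 297.1971861445843 337.9968690719848 X 41.9 z 4.3
255 297.7827362319294 337.88837377372585 X 27.9 z 2.5
```

```bash
python3 -m creep '[[0,0,-0.0032,0,0,0,0],[0,-0.007,0,0,0,0,0],[0,-0.007,0,0,0,0,0],[0,-0.006,0,0,0,0,0],[0,-0.005,0,0,0,0,0],[-0.0002,-0.004,0,0,0,0,0],[-0.0001,-0.004,0,0,0,0,0],[0,0,0,0,0,0,0]]'; python3 -c "
from workcell import ctrl;s=ctrl.sense();print(s['contact_force'],s['ft_torque'],s['tcp_pos'])"
```

```text
time_s: 5.22
tcp_pos: [604.4, 35.4, 64.5]
tcp_rot: [0.715, 0.699, -0.0, 0.0]
contact_force: [-0.8, -0.0, -1.5]
opening: 15.0
gripper_force: 29.7
[-0.84189846 -0.01778956 -1.50017506] [-0.07579348 -0.10275968  0.01477025] [604.37858377  35.41813707  64.49725935]
```

```bash
python3 -m creep '[[-0.0001,-0.003,0,0,0,0,0],[-0.0001,-0.003,0,0,0,0,0],[-0.0001,-0.003,0,0,0,0,0],[-0.0001,-0.003,0,0,0,0,0],[0,0,0,0,0,0,0]]'; python3 -c "
from workcell import ctrl;s=ctrl.sense();print(s['contact_force'],s['ft_torque'],s['tcp_pos'])"
```

```text
time_s: 5.63
tcp_pos: [604.0, 23.9, 64.5]
tcp_rot: [0.715, 0.699, -0.0, 0.0]
contact_force: [0.7, 0.5, -0.8]
opening: 15.0
gripper_force: 29.7
[ 0.67788464  0.47511322 -0.84957922] [-0.06451687 -0.05313608  0.02300352] [603.97801075  23.88593591  64.48250172]
```

```bash
python3 -m creep '[[-0.0001,-0.004,0,0,0,0,0],[-0.0001,-0.004,0,0,0,0,0],[-0.0001,-0.004,0,0,0,0,0],[-0.0001,-0.004,0,0,0,0,0],[0,0,0,0,0,0,0]]'; python3 -c "
from workcell import ctrl;s=ctrl.sense();print(s['contact_force'],s['ft_torque'],s['tcp_pos'])"
```

```text
time_s: 6.05
tcp_pos: [603.6, 7.5, 64.5]
tcp_rot: [0.715, 0.699, -0.0, 0.0]
contact_force: [0.2, -0.8, -1.8]
opening: 14.9
gripper_force: 29.7
[ 0.24568367 -0.77325756 -1.82959788] [-0.07897351 -0.08776318  0.00638382] [603.56944331   7.51240713  64.47832681]
```

```bash
python3 -m creep '[[-0.0001,-0.004,0,0,0,0,0],[-0.0001,-0.004,0,0,0,0,0],[-0.0001,-0.004,0,0,0,0,0],[-0.0001,-0.004,0,0,0,0,0],[0,0,0,0,0,0,0]]'; python3 -c "
from workcell import ctrl;s=ctrl.sense();print(s['contact_force'],s['ft_torque'],s['tcp_pos'])"; python3 -m creep '[[-0.0001,-0.004,0,0,0,0,0],[-0.0001,-0.004,0,0,0,0,0],[-0.0001,-0.004,0,0,0,0,0],[0,0,0,0,0,0,0],[0,0,0,0,0,0,0]]'; python3 -c "
from workcell import ctrl;s=ctrl.sense();print(s['contact_force'],s['ft_torque'],s['tcp_pos'])"
```

```text
time_s: 6.47
tcp_pos: [603.2, -8.5, 64.5]
tcp_rot: [0.715, 0.699, -0.0, 0.0]
contact_force: [0.2, -0.0, -1.5]
opening: 14.8
gripper_force: 29.7
[ 0.18091485 -0.02209025 -1.45806018] [-0.0626815  -0.09630355 -0.0119396 ] [603.18454691  -8.46162984  64.49550207]
time_s: 6.88
tcp_pos: [602.9, -19.9, 64.5]
tcp_rot: [0.715, 0.699, 0.0, -0.0]
contact_force: [0.2, 0.3, -1.7]
opening: 15.4
gripper_force: 29.7
[ 0.2452089   0.29208823 -1.71746334] [-0.0436942  -0.03250634 -0.00992993] [602.88781308 -19.92257955  64.5023516 ]
```

```bash
python3 -m creep '[[0,0,0,0,0,0,0.03],[0,0,0,0,0,0,0.05],[0,0,0,0,0,0,0.05],[0,0,0,0,0,0,0.05],[0,0,0,0,0,0,0.05]]'; python3 -m creep '[[0.0002,0.01,0,0,0,0,0.05],[0.0002,0.015,-0.002,0,0,0,0.05],[0.0004,0.015,-0.002,0,0,0,0.05],[0.0004,0.015,-0.002,0,0,0,0.05],[0.0004,0.015,0,0,0,0,0.05],[0,0.008,0,0,0,0,0.05],[0,0,0,0,0,0,0.05],[0,0,0,0,0,0,0.05]]'
cat > m.py <<'E'
# python3 m.py tag : scene-view height of the rod in the vertical plane through the TCP along the column, and wrist view of the knob
import sys;from h import *;from workcell import ctrl
np.set_printoptions(precision=2,suppress=True)
tag=sys.argv[1];S=ctrl.sense();c=ctrl.camera("wrist");cv2.imwrite(f"pics/w{tag}.png",c["pixels"])
np.savez(f"pics/w{tag}.npz",K=c["K"],M=c["mount"],p=S["tcp_pos"],q=S["tcp_rot"])
c=ctrl.camera("scene");cv2.imwrite(f"pics/scene{tag}.png",c["pixels"]);s=(c["K"],c["R"],c["t"]);w=wload(f"w{tag}")
print(S["tcp_pos"],S["contact_force"],S["ft_torque"])
u=np.array([.021,1]);n=np.array([1,-.021,0]);p=np.array([601.8,-69.5,60.])
g=cv2.cvtColor(c["pixels"],cv2.COLOR_BGR2GRAY).astype(np.float32)
def proj(c,X): K,R,T=c; v=K@(R@X+T); return v[:2]/v[2]
def vp(px):
    o,dd=ray(s,px);X=o+dd*(n@(p-o))/(n@dd);return X[1]-p[1],X[2]
for a in range(10,170,8):
    X=np.array([*(p[:2]+a*u),57.]);c=proj(s,X);t=proj(s,X+[*(u*5),0])-c;t/=np.linalg.norm(t);m=np.array([-t[1],t[0]]);k=np.arange(-9,9.1,.5)
    v=np.mean([cv2.remap(g,(c[0]+j*t[0]+k*m[0]).astype(np.float32)[None],(c[1]+j*t[1]+k*m[1]).astype(np.float32)[None],cv2.INTER_LINEAR)[0] for j in(-1,0,1)],0)
    gr=np.gradient(v);i=np.argmin(gr);j=np.argmax(gr)
    if 5<=k[j]-k[i]<=8.5: print(a,k[i],k[j],np.array(vp(c+(k[i]+k[j])/2*m)))
E
python3 m.py 4
python3 - <<'E'
import cv2,numpy as np
a=cv2.imread("pics/scene4.png")[150:300,250:420];b=cv2.imread("pics/w4.png")[0:400,200:440]
o=np.zeros((600,800,3),np.uint8);o[:388,:440]=cv2.resize(a,(440,388));o[:,440:]=cv2.resize(b,(360,600));cv2.imwrite("pics/m4.png",o)
E
```

```text
time_s: 7.3
tcp_pos: [603.0, -19.5, 64.7]
tcp_rot: [0.715, 0.7, 0.0, 0.0]
contact_force: [0.2, -0.2, 0.5]
opening: 46.1
gripper_force: 0.0
time_s: 7.97
tcp_pos: [604.5, 59.3, 58.5]
tcp_rot: [0.714, 0.7, -0.0, 0.0]
contact_force: [0.9, 0.0, -0.4]
opening: 50.2
gripper_force: 0.0
[604.47  59.29  58.5 ] [ 0.91  0.03 -0.36] [ 0.02 -0.2   0.02]
26 -4.5 2.5 [24.26 52.96]
34 -4.0 2.5 [32.72 53.98]
82 -1.0 4.0 [84.28 62.9 ]
154 -7.0 0.5 [149.82  44.37]
```

View pics/m4.png

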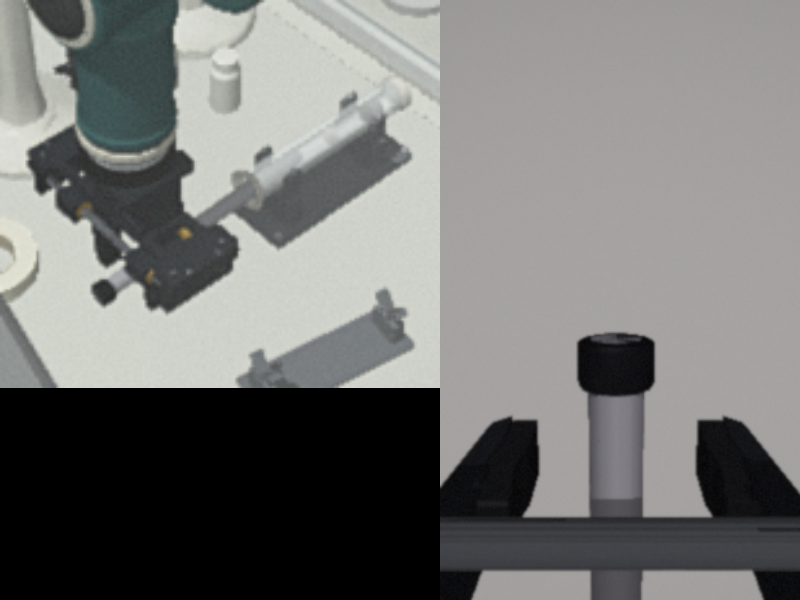

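```bash
python3 -m creep '[[0,0,-0.003,-1.5,0,0,0.05],[0,0,-0.003,-1.5,0,0,0.04],[0,0,0,0,0,0,0.02],[0,0,0,0,0,0,0],[0,0,0,0,0,0,0],[0,0,0,0,0,0,0],[0,0,0,0,0,0,0],[0,0,0,0,0,0,0]]'; python3 -c "
from workcell import ctrl;s=ctrl.sense();print(s['contact_force'],s['ft_torque'],s['tcp_pos'])"
```

```text
time_s: 8.73
tcp_pos: [604.6, 57.9, 52.7]
tcp_rot: [0.715, 0.699, -0.018, 0.019]
contact_force: [-0.1, -1.1, -0.6]
opening: 14.7
gripper_force: 29.6
[-0.0575168  -1.14661086 -0.61358448] [-0.18568034 -0.08472148 -0.02316675] [604.63543645  57.94743484  52.73453803]
```

```bash
C='from workcell import ctrl;s=ctrl.sense();print(s["contact_force"],s["ft_torque"],s["tcp_pos"])'; echo "$C">st.py; python3 -m creep '[[0,0,0.002,0.75,0,0,0],[0,0,0.002,0.75,0,0,0],[0,0,0,0,0,0,0]]'; python3 st.py;  python3 -m creep '[[0,0,0.002,0.75,0,0,0],[0,0,0.002,0.75,0,0,0],[0,0,0,0,0,0,0]]'; python3 st.py; python3 m.py 5
```

```text
time_s: 8.98
tcp_pos: [604.8, 58.1, 57.0]
tcp_rot: [0.715, 0.699, -0.008, 0.009]
contact_force: [-0.4, -0.3, -1.4]
opening: 14.7
gripper_force: 29.6
[-0.35786696 -0.34529661 -1.42301737] [ 0.03782161 -0.04327222 -0.00959271] [604.7810763   58.13879109  57.00863901]
time_s: 9.23
tcp_pos: [604.8, 58.1, 61.0]
tcp_rot: [0.715, 0.699, 0.001, -0.0]
contact_force: [-0.0, -0.4, -0.8]
opening: 14.6
gripper_force: 29.7
[-0.02545242 -0.44560127 -0.8083788 ] [ 0.07659468 -0.0845403  -0.07413268] [604.78324998  58.12850052  61.00602352]
[604.78  58.13  61.01] [-0.03 -0.45 -0.81] [ 0.08 -0.08 -0.07]
26 -3.5 3.5 [26. 57.]
34 -3.5 3.0 [33.57 55.99]
90 -2.5 4.5 [91.49 60.93]
106 -3.5 2.5 [105.28  55.04]
154 -5.0 3.5 [153.04  54.11]
```

```bash
python3 -m creep '[[0,0,0.0015,0.6,0,0,0],[0,0,0,0,0,0,0],[0,0,0,0,0,0,0]]'; python3 st.py;  python3 -m creep '[[0,0,0.0015,0.6,0,0,0],[0,0,0,0,0,0,0],[0,0,0,0,0,0,0]]'; python3 st.py; python3 m.py 6
```

```text
time_s: 9.58
tcp_pos: [604.5, 58.3, 62.0]
tcp_rot: [0.715, 0.699, 0.004, -0.004]
contact_force: [-0.3, -0.5, -1.4]
opening: 14.6
gripper_force: 29.7
[-0.32452508 -0.54726711 -1.36470068] [-0.04095033  0.00365217 -0.00255832] [604.5121623   58.34257338  62.0227618 ]
time_s: 9.83
tcp_pos: [604.6, 58.3, 63.6]
tcp_rot: [0.715, 0.699, 0.007, -0.007]
contact_force: [-0.3, 0.2, 0.2]
opening: 14.9
gripper_force: 29.7
[-0.26446178  0.20059172  0.23954832] [-0.01206438 -0.13320342 -0.00028   ] [604.56739151  58.32378387  63.61097778]
[604.57  58.32  63.61] [-0.26  0.2   0.24] [-0.01 -0.13 -0.  ]
26 -3.5 3.5 [26. 57.]
34 -3.0 3.5 [34.42 58.  ]
```

```bash
cat > k.py <<'E'
import sys;from h import *
np.set_printoptions(precision=2,suppress=True)
s=load("scene0");u=np.array([.021,1]);n=np.array([1,-.021,0]);p=np.array([601.8,-69.5,60.])
for tag in sys.argv[1:]:
    g=cv2.imread(f"pics/scene{tag}.png");K,R,T=s;v=K@(R@np.array([605,86,58.])+T);x,y=(v[:2]/v[2]).astype(int);r=11
    sub=g[y-r:y+r,x-r:x+r].max(2);k,l,st,ce=cv2.connectedComponentsWithStats((sub<70).astype(np.uint8))
    i=1+np.argmax(st[1:,4]);c=ce[i]+[x-r,y-r]
    o,d=ray(s,c);X=o+d*(n@(p-o))/(n@d);print(tag,st[i],c,X)
E
python3 k.py 4 5 6
```

```text
4 [ 7 13  9  9 50] [289.94 262.42] [605.12  88.75  44.26]
5 [13  0  9  9 50] [296.5  248.92] [604.72  69.36  74.33]
6 [ 6  8  9 10 57] [289.16 258.39] [605.15  90.08  59.03]
```

```bash
python3 -m creep '[[-0.0001,-0.002,0,0,0,0,0],[0,-0.002,0,0,0,0,0],[-0.0001,-0.002,0,0,0,0,0],[0,-0.002,0,0,0,0,0],[0,0,0,0,0,0,0]]'; python3 st.py;  python3 -m creep '[[-0.0001,-0.002,0,0,0,0,0],[0,-0.002,0,0,0,0,0],[-0.0001,-0.002,0,0,0,0,0],[0,-0.002,0,0,0,0,0],[0,0,0,0,0,0,0]]'; python3 st.py
```

```text
time_s: 10.35
tcp_pos: [604.3, 49.9, 63.5]
tcp_rot: [0.715, 0.699, 0.007, -0.007]
contact_force: [1.4, 0.4, -1.0]
opening: 14.9
gripper_force: 29.7
[ 1.36605759  0.43020894 -0.97855187] [-0.08187547 -0.11828135  0.0229302 ] [604.28623985  49.86994396  63.46429381]
time_s: 10.77
tcp_pos: [604.1, 41.9, 63.5]
tcp_rot: [0.715, 0.699, 0.007, -0.007]
contact_force: [-0.0, -0.2, -1.7]
opening: 14.9
gripper_force: 29.7
[-0.03508967 -0.23267172 -1.69919511] [-0.10354957 -0.07366715  0.01238699] [604.11400477  41.89523081  63.51584798]
```

```bash
for i in 1; do python3 -m creep '[[0,-0.002,0,0,0,0,0],[-0.0001,-0.002,0,0,0,0,0],[0,-0.002,0,0,0,0,0],[0,-0.002,0,0,0,0,0],[-0.0001,-0.002,0,0,0,0,0]]'; python3 st.py;  python3 -m creep '[[0,-0.002,0,0,0,0,0],[-0.0001,-0.002,0,0,0,0,0],[0,-0.002,0,0,0,0,0],[0,-0.002,0,0,0,0,0],[-0.0001,-0.002,0,0,0,0,0]]'; python3 st.py; done
```

```text
time_s: 11.18
tcp_pos: [603.9, 32.2, 63.5]
tcp_rot: [0.715, 0.699, 0.007, -0.007]
contact_force: [-0.1, 0.3, -0.4]
opening: 14.8
gripper_force: 29.7
[-0.05882397  0.29874931 -0.40316082] [-0.01695975 -0.09722984  0.05230599] [603.89410301  32.16495263  63.52066346]
time_s: 11.6
tcp_pos: [603.7, 22.1, 63.5]
tcp_rot: [0.715, 0.699, 0.007, -0.007]
contact_force: [0.1, 0.5, -0.3]
opening: 14.5
gripper_force: 29.7
[ 0.06139183  0.53679238 -0.31226468] [ 0.00050137 -0.02306679  0.00425893] [603.70208793  22.13556303  63.50621881]
```

Depth ~100, still free. Go on.

```bash
python3 -m creep '[[0,-0.0015,0,0,0,0,0],[-0.0001,-0.0015,0,0,0,0,0],[0,-0.0015,0,0,0,0,0],[0,-0.0015,0,0,0,0,0]]'; python3 st.py;  python3 -m creep '[[0,-0.0015,0,0,0,0,0],[-0.0001,-0.0015,0,0,0,0,0],[0,-0.0015,0,0,0,0,0],[0,-0.0015,0,0,0,0,0]]'; python3 st.py
```

```text
time_s: 11.93
tcp_pos: [603.6, 16.8, 63.5]
tcp_rot: [0.715, 0.699, 0.008, -0.008]
contact_force: [0.2, 4.8, -0.5]
opening: 14.4
gripper_force: 29.7
[ 0.15620678  4.76394486 -0.54496755] [ 0.62857204 -0.15319815  0.03352957] [603.57896867  16.84521202  63.51579072]
time_s: 12.27
tcp_pos: [603.5, 10.3, 63.5]
tcp_rot: [0.715, 0.699, 0.007, -0.008]
contact_force: [-0.4, 4.6, -0.8]
opening: 14.5
gripper_force: 29.7
[-0.39655201  4.58468069 -0.83708663] [ 0.64952292 -0.08921956 -0.0306134 ] [603.4787962   10.32279593  63.50772688]
```

```bash
python3 -m creep '[[0,-0.0015,0,0,0,0,0],[-0.0001,-0.0015,0,0,0,0,0],[0,-0.0015,0,0,0,0,0],[0,-0.0015,0,0,0,0,0],[-0.0001,-0.0015,0,0,0,0,0]]'; python3 st.py;  python3 -m creep '[[0,-0.001,0,0,0,0,0],[0,-0.001,0,0,0,0,0],[-0.0001,-0.001,0,0,0,0,0]]';python3 st.py
```

```text
time_s: 12.68
tcp_pos: [603.3, 2.7, 63.5]
tcp_rot: [0.715, 0.699, 0.007, -0.007]
contact_force: [0.1, 5.2, -0.6]
opening: 14.6
gripper_force: 29.7
[ 0.10418744  5.18598268 -0.5700343 ] [ 0.61274356 -0.10028894  0.05509702] [603.31801272   2.67909429  63.51838834]
time_s: 12.93
tcp_pos: [603.2, -0.3, 63.5]
tcp_rot: [0.715, 0.699, 0.007, -0.007]
contact_force: [0.5, 3.8, -0.7]
opening: 14.2
gripper_force: 29.7
[ 0.45269863  3.76116207 -0.73787864] [ 0.63049823 -0.09350871  0.04894266] [ 6.03191599e+02 -2.84668238e-01  6.34841730e+01]
```

```bash
cat > chk.py <<'E'
from workcell import ctrl
import sys
s=ctrl.sense();f=s["contact_force"];print(f.round(1),s["ft_torque"].round(2),s["tcp_pos"].round(1));sys.exit(f[1]>7)
E
python3 -m creep '[[0,-0.001,0,0,0,0,0],[0,-0.001,0,0,0,0,0]]' >/dev/null; python3 chk.py && python3 -m creep '[[0,-0.001,0,0,0,0,0],[0,-0.001,0,0,0,0,0]]' >/dev/null && python3 chk.py && python3 -m creep '[[0,-0.001,0,0,0,0,0],[-0.0001,-0.001,0,0,0,0,0]]' >/dev/null && python3 chk.py && python3 -m creep '[[0,-0.001,0,0,0,0,0],[0,-0.001,0,0,0,0,0]]' >/dev/null && python3 chk.py && python3 -m creep '[[0,-0.001,0,0,0,0,0],[-0.0001,-0.001,0,0,0,0,0]]' >/dev/null && python3 chk.py
```

```text
[ 1.3  4.6 -0.8] [ 0.6  -0.13  0.02] [603.2  -2.3  63.5]False
```

```bash
sed -i 's/sys.exit(f\[1\]>7)/sys.exit(int(f[1]>7))/' chk.py
python3 -m creep '[[0,-0.001,0,0,0,0,0],[0,-0.001,0,0,0,0,0]]' >/dev/null; python3 chk.py && python3 -m creep '[[0,-0.001,0,0,0,0,0],[0,-0.001,0,0,0,0,0]]' >/dev/null && python3 chk.py && python3 -m creep '[[0,-0.001,0,0,0,0,0],[-0.0001,-0.001,0,0,0,0,0]]' >/dev/null && python3 chk.py && python3 -m creep '[[0,-0.001,0,0,0,0,0],[0,-0.001,0,0,0,0,0]]' >/dev/null && python3 chk.py && python3 -m creep '[[0,-0.001,0,0,0,0,0],[-0.0001,-0.001,0,0,0,0,0]]' >/dev/null && python3 chk.py
```

```text
[-0.3  5.3 -1.1] [ 0.63 -0.08  0.04] [603.2  -4.2  63.5]
[ 0.7  4.2 -1.4] [ 0.62 -0.15  0.04] [603.2  -6.2  63.5]
[-0.2  4.7 -0.1] [ 0.64 -0.1   0.01] [603.1  -8.2  63.5]
[-0.1  4.  -0.7] [ 0.61 -0.12 -0.05] [603.  -10.2  63.5]
[ 0.1  4.3 -1. ] [ 0.61 -0.07  0.09] [603.  -12.2  63.5]
```

```bash
python3 -m creep '[[0,-0.001,0,0,0,0,0],[0,-0.001,0,0,0,0,0]]' >/dev/null; python3 chk.py && python3 -m creep '[[0,-0.001,0,0,0,0,0],[0,-0.001,0,0,0,0,0]]' >/dev/null && python3 chk.py && python3 -m creep '[[0,-0.001,0,0,0,0,0],[-0.0001,-0.001,0,0,0,0,0]]' >/dev/null && python3 chk.py && python3 -m creep '[[0,-0.001,0,0,0,0,0],[0,-0.001,0,0,0,0,0]]' >/dev/null && python3 chk.py && python3 -m creep '[[0,-0.001,0,0,0,0,0],[-0.0001,-0.001,0,0,0,0,0]]' >/dev/null && python3 chk.py
```

```text
[-0.   4.5 -1.1] [ 0.63 -0.14  0.04] [603.  -14.2  63.5]
[ 0.8  3.6 -0.8] [ 0.62 -0.09 -0.02] [603.  -16.2  63.5]
[ 1.   4.3 -1.5] [ 0.65 -0.12  0.03] [602.9 -18.2  63.5]
[ 0.4  9.8 -0.1] [ 1.43 -0.12 -0.  ] [602.8 -19.4  63.5]
```

```bash
python3 -m creep '[[0,0,0,0,0,0,0],[0,0,0,0,0,0,0]]' >/dev/null; python3 st.py
```

```text
[ 0.36321521  8.50831623 -0.56935876] [ 1.08597657 -0.10996279  0.04690856] [602.84566248 -19.312848    63.46729294]
```

```bash
python3 -m creep '[[0,-0.0005,0,0,0,0,0],[0,-0.0005,0,0,0,0,0],[0,0,0,0,0,0,0]]' >/dev/null; python3 st.py;python3 -m creep '[[0,0,0,0,0,0,0]]' >/dev/null; python3 st.py
```

```text
[ 0.34798993  9.65560841 -0.61168436] [ 1.31046306 -0.19168469  0.04723678] [602.81793291 -19.74363588  63.46472955]
[ 0.13930442 10.50956624 -0.93873778] [ 1.4085033  -0.1077478   0.07358263] [602.77525995 -19.74340927  63.42881964]
```

```bash
python3 -m creep '[[0,-0.0005,0,0,0,0,0],[0,-0.0005,0,0,0,0,0],[0,-0.0004,0,0,0,0,0],[0,0,0,0,0,0,0]]' >/dev/null; python3 st.py;python3 -m creep '[[0,0,0,0,0,0,0]]' >/dev/null; python3 st.py
```

```text
[ 0.93675528 12.19028519 -0.99421512] [ 1.73747846 -0.164047    0.03964511] [602.74740188 -20.4371203   63.41390433]
[ 0.0854865  11.28045157 -0.57575119] [ 1.74897156 -0.13356112  0.04299954] [602.75313981 -20.44003661  63.42379159]
```

```bash
python3 -m creep '[[0,-0.0003,0,0,0,0,0],[0,-0.0003,0,0,0,0,0],[0,0,0,0,0,0,0]]' >/dev/null; python3 st.py;for i in 1 2 3; do python3 -m creep '[[0,0,0,0,0,0,0]]' >/dev/null; python3 st.py; done
```

```text
[ 0.80630478 13.36471382 -1.46194532] [ 1.89465883 -0.19050652  0.06837236] [602.71427426 -20.71442918  63.41516152]
[-0.03010991 13.83278568 -0.61476814] [ 1.86521007 -0.14358642  0.03427683] [602.72961571 -20.7020996   63.41585367]
[ 0.56839474 12.97678623 -0.42754187] [ 1.88508982 -0.14173911  0.10536304] [602.71354212 -20.69927778  63.40095987]
[-0.51215304 13.68671968 -0.18703841] [ 1.90715788 -0.15804628  0.068249  ] [602.73029602 -20.69677617  63.433413  ]
```

~13.3 N, steady. Hold for well over a second.

```bash
for i in 1 2; do python3 -m creep '[[0,0,0,0,0,0,0],[0,0,0,0,0,0,0],[0,0,0,0,0,0,0],[0,0,0,0,0,0,0],[0,0,0,0,0,0,0],[0,0,0,0,0,0,0],[0,0,0,0,0,0,0],[0,0,0,0,0,0,0]]' >/dev/null; python3 st.py; done; echo ease; python3 -m creep '[[0,0.001,0,0,0,0,0],[0,0.001,0,0,0,0,0],[0,0.001,0,0,0,0,0],[0,0,0,0,0,0,0]]' >/dev/null; python3 st.py
```

```text
[ 0.47817032 12.76262116 -0.72545166] [ 1.92819973 -0.15719693  0.10408977] [602.71483993 -20.69754226  63.40776849]
[ 1.19491999 13.42091603 -0.32094295] [ 1.98175884 -0.11949232  0.00257469] [602.71951742 -20.70574175  63.41946059]
ease
[-0.57818741  7.47882633 -1.2292137 ] [ 1.08248047 -0.1569768   0.00681849] [602.78516954 -19.13738221  63.45145392]
```

```bash
python3 -m creep '[[0,0.0005,0,0,0,0,0],[0,0.0005,0,0,0,0,0],[0,0,0,0,0,0,0]]' >/dev/null; python3 st.py; python3 -m creep '[[0,0,0,0,0,0,0.02],[0,0,0,0,0,0,0.035],[0,0,0,0,0,0,0.05],[0,0,0,0,0,0,0.05],[0,0,0,0,0,0,0.05]]'; python3 -m creep '[[0,0,0.01,0,0,0,0.05],[0,0,0.02,0,0,0,0.05],[0,0,0.03,0,0,0,0.05],[0,0.01,0.035,0,0,0,0.05],[0,0.02,0.03,0,0,0,0.05],[0,0.03,0.02,0,0,0,0.05],[0,0.03,0.01,0,0,0,0.05],[0,0,0,0,0,0,0.05],[0,0,0,0,0,0,0.05],[0,0,0,0,0,0,0.05]]'
python3 - <<'E'
from workcell import ctrl
import cv2,numpy as np
a=ctrl.camera("scene")["pixels"][150:300,250:420];b=ctrl.camera("side")["pixels"][200:390,260:420]
o=np.zeros((475,800,3),np.uint8);o[:353,:400]=cv2.resize(a,(400,353),interpolation=cv2.INTER_CUBIC);o[:,400:]=cv2.resize(b,(400,475),interpolation=cv2.INTER_CUBIC);cv2.imwrite("pics/m9.png",o)
E
```

```text
[ 0.40901144  5.64538484 -1.09029241] [ 0.84880844 -0.05589242  0.00353419] [602.85300135 -18.71773952  63.49253342]
time_s: 18.35
tcp_pos: [603.0, -19.7, 63.6]
tcp_rot: [0.715, 0.699, 0.007, -0.007]
contact_force: [0.1, -0.2, 0.2]
opening: 44.6
gripper_force: 0.0
time_s: 19.18
tcp_pos: [602.5, 70.5, 218.4]
tcp_rot: [0.714, 0.7, 0.007, -0.007]
contact_force: [-0.4, 0.2, -0.6]
opening: 50.0
gripper_force: 0.0
```

View pics/m9.png

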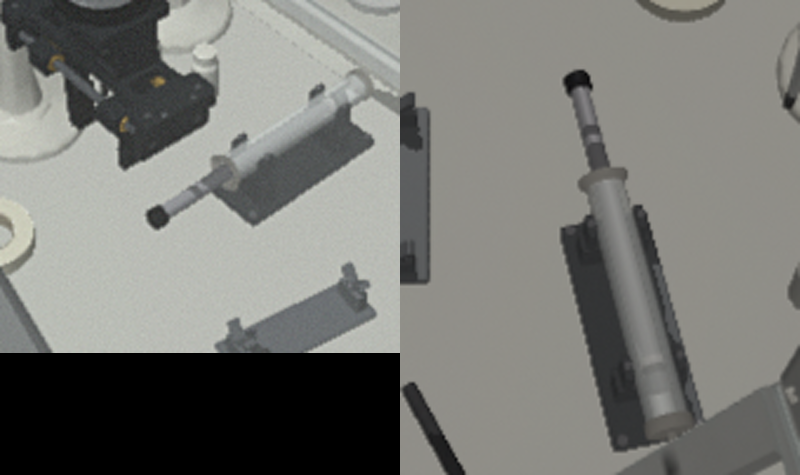

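The rod sits in the column with its knob about 85 mm out, at (157,215) in the scene crop and (577,82) in the side crop. The gripper is clear and the neighbouring items in view are undisturbed, so I'm handing in.

```bash
python3 -c "
from workcell import ctrl;print(ctrl.close_job())"
```

```text
the job is handed in; nothing more can be done
None
```

I handed the job in at about 19 s of the 61 s limit: the rod went in about 63 mm held by its middle, was regripped near the knob, and drove the frit to its seat at roughly 140 mm. I held a push of about 13 N there for over 1.3 s (13.8 N the highest force reading), then released the rod and left it in the column, tip at the frit, with nothing in the last pictures looking disturbed.

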